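Show that a tool case's telescopic pull handle works

TASK

A buyer wants to see the pull handle of the dark rolling tool case working. With the handle still home, pinch the black grip at its middle so that the orange release button is squeezed in, keep squeezing and draw the handle straight out past its first stop to its second stop (as far as it goes), without dragging the case or disturbing the other goods. Finish while still holding the handle out at the second stop: springs pull it back in if you let go.

Things in the scene. Friction and masses are not known exactly. Their poses are not given: they have to be found in the camera images.
- tool_case: dark grey-teal rolling tool case lying flat on the table, loose, 7 to 10 kg, 320 long x 280 wide x 160 mm high. Origin: on the table, straight below the middle of the grip when the handle is home. z up; the case body reaches from x = +60 to +380 mm of its own frame (black wheels to +434) and y = -140 to +140; the handle pulls straight out along the case's -x, level. A yellow tape roll (104 across, 48 mm high) lies loose on top of it towards the wheels.
- pull_grip: black bar grip of the telescopic handle, 150 mm long along its y, 26 mm thick along its x, 28 mm high; origin at its centre, 115 mm above the table, axes parallel to the case's (-x is the way to pull). The middle 100 mm between the two tubes (13 mm in diameter, at y = -55 and +55) is free for fingers; when home there is 47 mm of free space between the bar and the case's end face, and nothing but the table beneath the bar.
- button_face (a point): middle of the outer face of the orange release button, which stands 6 mm proud of the middle of the bar's outer (-x) face; the button is 46 mm long along the bar and 20 mm high. Bar plus button measure 32 mm along x, 27 mm with the button squeezed in. Axes parallel to the grip's.
- release (a joint): travel of the orange button into the grip, m: 0 = out, 0.005 = fully in; it takes 1.5 N to start and 5 N to push fully home and springs out again. Squeezed in by more than 3.2 mm it lifts a latch pin (hidden in the case) that otherwise stops the handle after 1.5 to 4 mm of pull.
- inner_tube (a joint): first (inner) section of the telescope, m: 0 = home, 0.080 = at its stop. Total pull-out = inner_tube + mid_tube. This section moves first and takes 2 to 3 N plus 15 N per m/s; when it reaches its end that is the first stop.
- mid_tube (a joint): second (outer, thicker) section, m: 0 = home, 0.080 = at its stop. It moves after the first stop and takes about 6 to 7 N plus 18 N per m/s; with both at 0.080 the handle is at its second stop, 160 mm out. Let go, springs draw both sections slowly back in, until the latch pin meets its catch with the handle about 17 mm out (squeeze the button and push to bring it fully home).
- bracket: loose galvanised steel U bracket with two wings, about 45 x 90 x 55 mm high, standing on the table beside the case's handle end; origin at the centre of its underside. To be left alone.
- chalk_yellow: white bottle with a yellow cap, 54 mm across, 150 mm high, upright on the table; origin at the centre of its underside. To be left alone.
- chalk_blue: the same bottle with a blue cap. To be left alone.
- screwdriver: orange-handled screwdriver lying on the table. To be left alone.
- hammer: hammer lying on the table. To be left alone.
- tape_roll: yellow tape roll lying on top of the case, 104 mm across, 48 mm high; origin at the centre of its underside. To be left alone.

How it is judged:
On the way, in this order (a step that is already met when the one before it is completed fails the run):
1. the release button is squeezed in while the handle is still home (value of joint release above 0.0033 m and value of joint each of inner_tube, mid_tube below 0.012 m and contact force between the fingers and pull_grip above 1 N), for 0.1 s.
2. the handle has been drawn out to its second stop and is held there (value of joint each of inner_tube, mid_tube above 0.074 m and contact force between the fingers and pull_grip above 2 N), for 0.5 s.
At the end, for the whole second after the job is handed in: The program finishes with the robot's fingers still holding the grip (at least 2 N of contact), both sections of the handle within 6 mm of their stops (the second stop), the grip still, the case and every other thing within 30 mm of where it stood (all of step 2 and linear speed of pull_grip below 0.02 m/s and not (distance of tool_case from where it was at the start of the episode above 0.03 m) and not (distance of bracket from where it was at the start of the episode above 0.03 m) and not (distance of chalk_yellow from where it was at the start of the episode above 0.03 m) and not (distance of chalk_blue from where it was at the start of the episode above 0.03 m) and not (distance of screwdriver from where it was at the start of the episode above 0.03 m) and not (distance of hammer from where it was at the start of the episode above 0.03 m) and not (distance of tape_roll from where it was at the start of the episode above 0.03 m)); the arm keeps its last pose, push and grip.
It fails at once if the case is dragged or pushed more than 30 mm (distance of tool_case from where it was at the start of the episode above 0.03 m).
It fails at once if another thing is shoved or knocked more than 30 mm (distance of any of bracket, chalk_yellow, chalk_blue, screwdriver, hammer, tape_roll from where it was at the start of the episode above 0.03 m).
It also fails if it takes over 35 s, if anything falls off the work surface, if the arm or the gripper's body presses on something with over 40 N, if the wrist force passes 120 N, or if a joint passes its speed limit or range.

ROBOT

A 6-joint arm with a two-finger parallel gripper is mounted at the origin on the work surface. World frame = base frame: x ahead of the robot, y to its left, z up, the work surface at z = 0. Lengths are in m, angles in rad, forces in N, time in s.
With the tool pointing down it reaches from about 0.25 to 0.775 m from the base axis. Payload 4 kg.
Tool frame: the origin (TCP) lies midway between the tips of the shut fingers; the grasp point (between the pads) lies 19 mm behind it (robot.tcp_to_grasp is the distance from the TCP to the grasp point, in m); x points along the fingers, y is the direction in which the jaws open and shut, and the axes are right-handed (so a half turn about x gives the same grasp; the last joint's range is limited). The gripper opens to 94 mm and grips with 3 to 60 N. Pads are 16 mm wide; open, the fingers measure 119 mm over their backs; the gripper's body (75 mm by 177 mm) begins 78 mm behind the grasp point.
Start: joints at [-0.103, 0.087, 1.371, -0, 1.684, -0.103], TCP at [0.55, -0, 0.206] pointing down, gripper open.
Joint ranges: [-3.1, 3.1], [-0.76, 2.03], [0.27, 2.55], [-1.08, 4.22], [0.17, 2.65], [-2.57, 2.57]. Speed limits (rad/s): [2.79, 2.79, 3.14, 3.14, 3.14, 3.14].

INTERFACE

Orientations are given as [roll, pitch, yaw] about the fixed x, y, z axes, in that order (R = Rz(yaw) Ry(pitch) Rx(roll)).
In Python, from bench import robot gives the robot as it stands.
- The arm moves only by the tool send_rows, never from a script. Its argument "increments" is a list of rows, each a list of 5 numbers: the opening, from -1 (shut) to 1 (fully open), so that 0 is half open, then the shift along the tool's x, y, z in m, then the turn about the tool's x in rad. In form: [[hand, tx, ty, tz, roll], ...]. A call has 1 to 5 rows; each row is the pose to reach, as a shift and turn from the pose commanded when the call began, along the tool's axes at that moment; what a row does not reach only later rows make up. A row lasts 1/12 s, in which the tool goes at most 41.7 mm and 7.16 degrees, less where a joint would pass 70% of its speed; a pose out of reach is approached as far as the arm can. A call with a gripper value outside its range is refused whole. The fingers move at their own pace and stop on an object; the grip force is fixed at half the most. Time passes only in rows, so rows that repeat a pose let the fingers close. It gives the time, the measured TCP pose, the force and the opening at its end, in the units of the state.
- robot.get_obs(): the state, without advancing time (a new reading comes with each control period).
- robot.snapshot(name): name is "scene" or "side" or "wrist"; returns a dict with "image" (384x512x3 uint8, red, green, blue), "intrinsics" (3x3 intrinsics, pixels), "world_from_camera" (4x4, takes a point from camera to world coordinates). Camera axes: x right, y down, z forward; pixel columns grow to the right and rows downward; lengths in m; the calibration is good to about 2 mm. The wrist camera is an equidistant fisheye: a pixel r from the principal point sees the ray r / f radians off the axis. A picture is of the moment at which its call begins. There is no depth.
- robot.close_job(): hands the job in, once; it reports no verdict.
The state is a dict: "time": time; "joint_positions": joint angles; "qvel": joint speeds; "joint_torque": joint torques, N m; "tool_pos": TCP position; "ee_rot": TCP orientation; "wrist_force": force on the tool from outside, world axes, zero at the start; "wrist_torque": the same for the moment, N m; "width": finger opening in m.
Only numpy, scipy, OpenCV 4.12 (cv2) and the standard library are available. Lean on these libraries where they do the work, as an engineer would, in place of code of your own. Each camera call takes 0.05 s, during which the arm holds its last target.

## Working session

There is one attempt and no reset: what is moved stays moved. The work goes in short steps, Python scripts to look and compute and a tool call to move; the robot and the scene stay as the last step left them, time stands still between calls to the robot, and variables do not carry over. Pictures are saved under pics/ and viewed, and the job is handed in when it is done.

Besides the shell and the picture viewer there is one more tool, called as name(argument=value, ...), one argument or row to a line, values as JSON. send_rows: Moves the arm, as the interface text tells. Its arguments: {"type":"object","properties":{"increments":{"type":"array"}},"required":["increments"]}

```bash
mkdir -p pics; ls; python3 - <<'E'
from bench import robot
import cv2
print(robot.get_obs())
for n in ["scene","side","wrist"]:
    s=robot.snapshot(n); cv2.imwrite(f"pics/{n}0.png",s["image"][:,:,::-1])
    print(n,s["intrinsics"],s["world_from_camera"])
E
```

```text
pics
{'time': 0.0, 'joint_positions': array([-1.03121959e-01,  8.79302103e-02,  1.37225013e+00,  2.13488568e-06,
        1.68358508e+00, -1.03137406e-01]), 'qvel': array([ 0.00138585, -0.00062344,  0.00092867,  0.00050621, -0.0002923 ,
       -0.0011796 ]), 'joint_torque': array([ 1.28542815e-03, -3.40182602e+01, -3.02423716e+01,  7.18220207e-02,
        3.29729996e-02, -1.13141955e-04]), 'tool_pos': array([5.49452733e-01, 4.06873865e-05, 2.04319815e-01]), 'ee_rot': array([-1.67491029,  1.56862356,  3.03749437]), 'wrist_force': array([-0.43368097,  0.31930264, -1.35946768]), 'wrist_torque': array([-0.02824256, -0.02842098, -0.00580534]), 'width': 0.09358511569159196}
scene [[450.19396529   0.         260.10190593]
 [  0.         450.19396529 198.31826879]
 [  0.           0.           1.        ]] [[ 0.52588882  0.57583935 -0.62597922  1.48984231]
 [ 0.85054027 -0.36010598  0.38328178 -0.53062916]
 [-0.00471013 -0.73398415 -0.67915027  1.06943383]
 [ 0.          0.          0.          1.        ]]
side [[460.55838509   0.         260.71201742]
 [  0.         460.55838509 200.54063253]
 [  0.           0.           1.        ]] [[-0.60987568  0.49574733 -0.61829301  1.58989716]
 [ 0.7922484   0.36184425 -0.49133615  0.77139988]
 [-0.01985282 -0.78949561 -0.61343503  1.07642598]
 [ 0.          0.          0.          1.        ]]
wrist [[297.31863964   0.         254.8745542 ]
 [  0.         297.31863964 190.98565595]
 [  0.           0.           1.        ]] [[ 0.99999654 -0.00107317 -0.00240228  0.5510195 ]
 [-0.00166616 -0.96492843 -0.26250781  0.07626029]
 [-0.00203631  0.2625109  -0.96492688  0.38332375]
 [ 0.          0.          0.          1.        ]]
```

View pics/scene0.png

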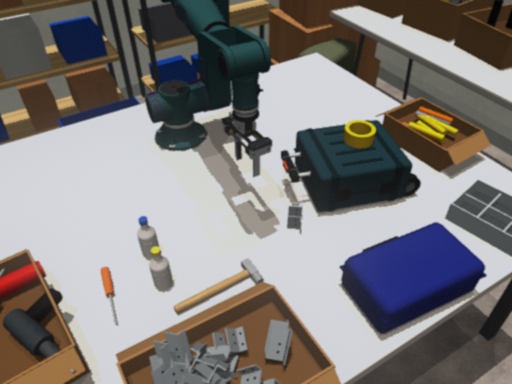

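View pics/side0.png

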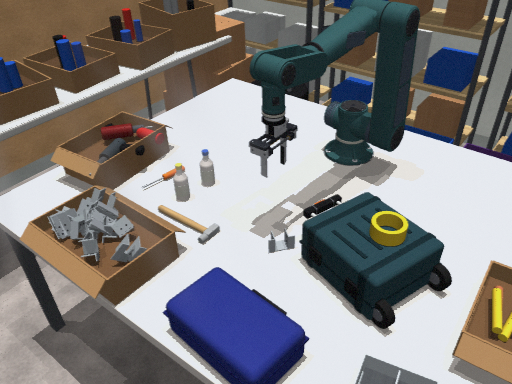

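View pics/wrist0.png

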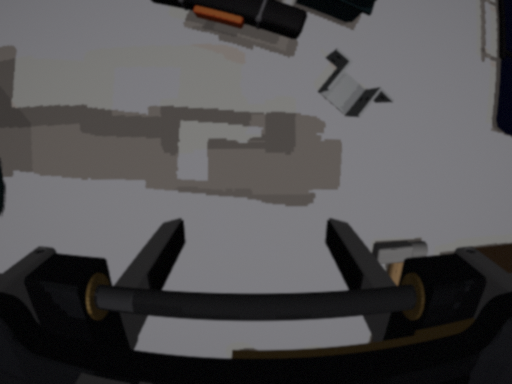

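```bash
python3 - <<'E'
import cv2,numpy as np
def crop(n,x0,y0,x1,y1,k):
    im=cv2.imread(f"pics/{n}0.png")[y0:y1,x0:x1]
    return cv2.resize(im,None,fx=k,fy=k,interpolation=cv2.INTER_CUBIC)
cv2.imwrite("pics/c_scene.png",crop("scene",270,130,340,240,5))
cv2.imwrite("pics/c_side.png",crop("side",260,180,360,260,6))
cv2.imwrite("pics/c_wrist.png",crop("wrist",130,0,410,130,2))
for n in ["scene","side","wrist"]:
    im=cv2.imread(f"pics/{n}0.png"); h=cv2.cvtColor(im,cv2.COLOR_BGR2HSV)
    m=cv2.inRange(h,(2,150,60),(16,255,255))
    c,_=cv2.findContours(m,cv2.RETR_EXTERNAL,cv2.CHAIN_APPROX_NONE)
    for k in c:
        if cv2.contourArea(k)>8: print(n,cv2.contourArea(k),cv2.minAreaRect(k),cv2.boundingRect(k))
E
```

```text
scene 1310.0 ((23.0, 342.0), (82.0, 46.0), 90.0) (0, 301, 47, 83)
scene 152.5 ((106.8269271850586, 280.6346130371094), (26.279563903808594, 7.2562971115112305), 78.69007110595703) (102, 268, 11, 27)
scene 8.5 ((34.71574783325195, 269.1746520996094), (14.317582130432129, 1.6552116870880127), 65.55604553222656) (31, 263, 7, 14)
scene 13.5 ((285.1999816894531, 164.59999084472656), (9.486830711364746, 2.5298221111297607), 71.56504821777344) (284, 160, 4, 10)
scene 196.5 ((435.70703125, 112.49037170410156), (38.7957878112793, 7.961822032928467), 22.10944938659668) (417, 105, 38, 19)
scene 700.5 ((432.1460876464844, 124.57675170898438), (92.47042846679688, 34.91460418701172), 27.718503952026367) (386, 99, 96, 52)
scene 509.0 ((369.4351501464844, 60.48525619506836), (18.35022735595703, 44.27989196777344), 12.804265975952148) (357, 37, 22, 48)
scene 138.0 ((490.1957092285156, 16.697956085205078), (54.98531723022461, 20.02492904663086), 25.34617805480957) (462, 6, 50, 32)
scene 3117.0 ((313.7625732421875, 28.832569122314453), (61.523475646972656, 89.68391418457031), 86.53176879882812) (270, 0, 90, 63)
scene 23.0 ((4.5, 3.0), (6.0, 9.0), 90.0) (0, 0, 10, 7)
side 48.0 ((169.46575927734375, 173.92465209960938), (5.213917255401611, 14.152060508728027), 65.55604553222656) (163, 169, 13, 11)
side 145.5 ((127.37924194335938, 19.522642135620117), (24.26465606689453, 8.661561012268066), 79.3803482055664) (122, 8, 12, 24)
wrist 352.0 ((217.6141357421875, 14.054910659790039), (50.69340896606445, 8.196386337280273), 14.38139533996582) (193, 5, 50, 19)
```

View pics/c_scene.png

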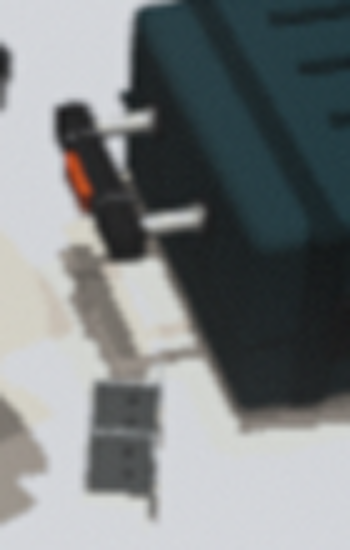

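View pics/c_side.png

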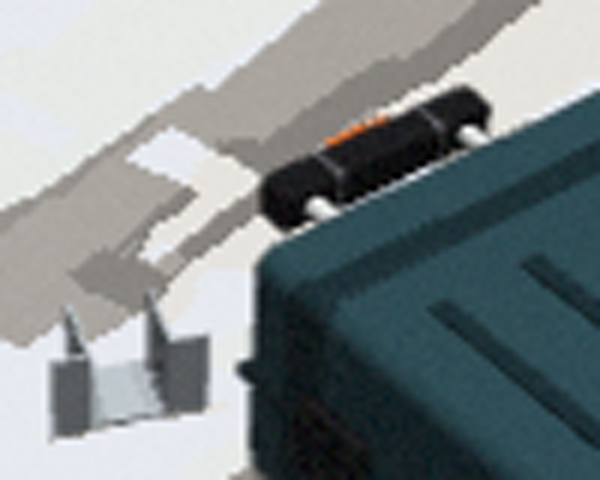

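View pics/c_wrist.png

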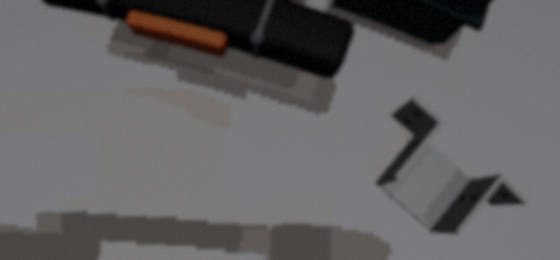

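```bash
cat > h.py <<'E'
import numpy as np
from bench import robot
def calib():
    return {n:robot.snapshot(n) for n in ("scene","side","wrist")}
def ray(s,uv,fish=False):
    K=s["intrinsics"];T=s["world_from_camera"]
    x=(uv[0]-K[0,2])/K[0,0];y=(uv[1]-K[1,2])/K[1,1]
    if fish:
        r=np.hypot(x,y); d=np.array([x/r*np.sin(r),y/r*np.sin(r),np.cos(r)])
    else: d=np.array([x,y,1.])
    d=T[:3,:3]@d
    return T[:3,3],d/np.linalg.norm(d)
def tri(rs):
    A=sum(np.eye(3)-np.outer(d,d) for o,d in rs);b=sum((np.eye(3)-np.outer(d,d))@o for o,d in rs)
    p=np.linalg.solve(A,b)
    return p,[np.linalg.norm((np.eye(3)-np.outer(d,d))@(p-o)) for o,d in rs]
def pl(r,z): o,d=r; return o+d*(z-o[2])/d[2]
E
python3 - <<'E'
from h import *
np.set_printoptions(precision=4,suppress=True)
S=calib()
sc=lambda x,y:ray(S["scene"],(270+x/5-.4,130+y/5-.4))
si=lambda x,y:ray(S["side"],(260+x/6-.42,180+y/6-.42))
wr=lambda x,y:ray(S["wrist"],(130+x/2-.25,y/2-.25),True)
print("button",tri([sc(78,175),si(358,134),wr(177,31)]))
print("bar c",tri([sc(99,180),si(376,158)]))
print("near end",tri([sc(125,240),si(285,200),wr(335,52)]))
print("near tube band",tri([sc(113,200),si(337,170)]), )
a=pl(wr(128,14),.125);b=pl(wr(226,48),.115);print("button edge wrist",a,b)
for z in(.115,.125):
  print(z,pl(wr(128,20),z),pl(wr(226,45),z), "front edge; bar top edge pts", pl(wr(270,10),z))
print("bracket",[pl(wr(*p),0) for p in((380,182),(435,230))],[pl(wr(*p),.0) for p in((412,98),(525,203))],[pl(wr(*p),.055) for p in((412,98),(525,203))])
print(pl(sc(125,440),0.02))
# wheels / case direction, tube dir
print("tube lines", pl(sc(90,130),.115),pl(sc(150,118),.115),pl(sc(150,220),.115),pl(sc(200,215),.115))
E
```

```text
button (array([0.5165, 0.1671, 0.119 ]), [np.float64(0.001139092525707583), np.float64(0.0019173553841300708), np.float64(0.0018889045422655689)])
bar c (array([0.5178, 0.1822, 0.1097]), [np.float64(0.0005708612050753812), np.float64(0.000570861205075328)])
near end (array([0.5852, 0.1598, 0.1138]), [np.float64(0.0025858043722860203), np.float64(0.004910285107229904), np.float64(0.004567767092275253)])
near tube band (array([0.546 , 0.1739, 0.1153]), [np.float64(0.0006805429690110151), np.float64(0.0006805429690109961)])
button edge wrist [0.497  0.1744 0.125 ] [0.5401 0.1586 0.115 ]
0.115 [0.495  0.1751 0.115 ] [0.5401 0.16   0.115 ] front edge; bar top edge pts [0.5599 0.1777 0.115 ]
0.125 [0.4971 0.1714 0.125 ] [0.5405 0.1569 0.125 ] front edge; bar top edge pts [0.5596 0.1739 0.125 ]
bracket [array([0.6344, 0.1056, 0.    ]), array([0.6724, 0.0757, 0.    ])] [array([0.6561, 0.1636, 0.    ]), array([0.7384, 0.0986, 0.    ])] [array([0.6411, 0.1511, 0.055 ]), array([0.7116, 0.0954, 0.055 ])]
[0.6617 0.1086 0.02  ]
tube lines [0.4748 0.2041 0.115 ] [0.4857 0.2474 0.115 ] [0.5769 0.1826 0.115 ] [0.5903 0.2137 0.115 ]
```

```bash
cat >> h.py <<'E'
from scipy.spatial.transform import Rotation as Ro
def tool():
    o=robot.get_obs(); return o, Ro.from_euler("xyz",o["ee_rot"]).as_matrix()
E
python3 - <<'E'
from h import *
np.set_printoptions(precision=4,suppress=True)
o,R=tool();print(R,o["time"])
E
```

```text
[[-0.0007  1.      0.    ]
 [ 0.0001  0.     -1.    ]
 [-1.     -0.0007 -0.0001]] 0.3
```

send_rows(
  increments=[
    [0.3, 0, 0, 0, -0.12],
    [0.3, 0, 0, 0, -0.24],
    [0.3, 0, 0, 0, -0.36],
    [0.3, 0, 0, 0, -0.48],
    [0.3, 0, 0, 0, -0.6],
  ],
)

```text
time: 0.72
tool_pos: [0.55, 0.0, 0.2054]
ee_rot: [-2.656, 1.571, 2.662]
wrist_force: [-1.1, -0.3, 0.1]
width: 0.0641
```

send_rows(
  increments=[
    [0.3, 0, 0, 0, -0.12],
    [0.3, 0, 0, 0, -0.24],
    [0.3, 0, 0, 0, -0.36],
    [0.3, 0, 0, 0, -0.48],
    [0.3, 0, 0, 0, -0.6],
  ],
)

```text
time: 1.13
tool_pos: [0.55, -0.0, 0.2054]
ee_rot: [-2.991, 1.571, 2.927]
wrist_force: [-0.3, -0.1, 0.2]
width: 0.0609
```

send_rows(
  increments=[
    [0.3, 0, 0, 0, -0.06],
    [0.3, 0, 0, 0, -0.06],
    [0.3, 0, 0, 0, -0.06],
  ],
)

```text
time: 1.38
tool_pos: [0.55, -0.0, 0.2054]
ee_rot: [-3.091, 1.571, 2.88]
wrist_force: [-0.1, -0.0, -0.5]
width: 0.061
```

```bash
python3 - <<'E'
from h import *
import cv2
np.set_printoptions(precision=4,suppress=True)
o,R=tool();print(R,o["time"],o["tool_pos"],o["width"])
g=np.array([.518,.182,.115]); print(R.T@(g-o["tool_pos"]))
s=robot.snapshot("wrist");cv2.imwrite("pics/w1.png",s["image"][:,:,::-1])
E
```

```text
[[-0.0001  0.3075  0.9516]
 [ 0.      0.9516 -0.3075]
 [-1.     -0.     -0.0001]] 1.3833 [ 0.55   -0.      0.2054] 0.06102966866427391
[ 0.0904  0.1634 -0.0864]
```

View pics/w1.png

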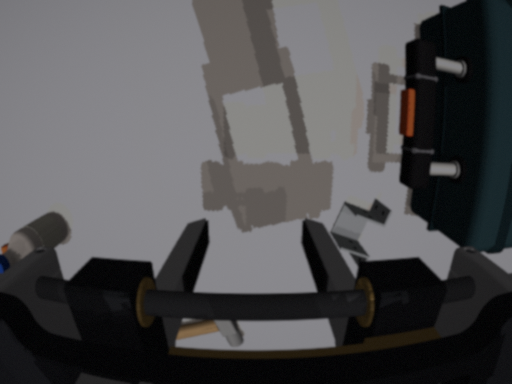

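The bar now runs nearly vertical in the wrist image (button near (408,112), tubes to its right), so the yaw is close. I'll move nearer and measure.

send_rows(
  increments=[
    [0.3, 0, 0.03, -0.022, 0],
    [0.3, 0, 0.06, -0.043, 0],
    [0.3, 0, 0.09, -0.065, 0],
    [0.3, 0, 0.12, -0.086, 0],
    [0.3, 0, 0.12, -0.086, 0],
  ],
)

```text
time: 1.85
tool_pos: [0.5028, 0.146, 0.2058]
ee_rot: [2.015, 1.567, 1.71]
wrist_force: [-0.9, -0.4, -0.1]
width: 0.061
```

```bash
python3 - <<'E'
from h import *
import cv2
np.set_printoptions(precision=4,suppress=True)
o,R=tool();print(R[:,1],o["time"],o["tool_pos"],o["width"])
s=robot.snapshot("wrist");im=np.ascontiguousarray(s["image"][:,:,::-1]);cv2.imwrite("pics/w2.png",im)
h=cv2.cvtColor(im,cv2.COLOR_BGR2HSV)
m=cv2.inRange(h,(2,150,60),(16,255,255))
c,_=cv2.findContours(m,cv2.RETR_EXTERNAL,cv2.CHAIN_APPROX_NONE)
for k in c:
  if cv2.contourArea(k)>40: print(cv2.contourArea(k),cv2.minAreaRect(k),cv2.boundingRect(k))
E
```

```text
[0.3004 0.9538 0.0031] 1.85 [0.5028 0.146  0.2058] 0.06103277323642308
319.0 ((280.02154541015625, 201.9608612060547), (7.793768405914307, 49.960052490234375), 2.2906100749969482) (276, 177, 9, 51)
```

View pics/w2.png

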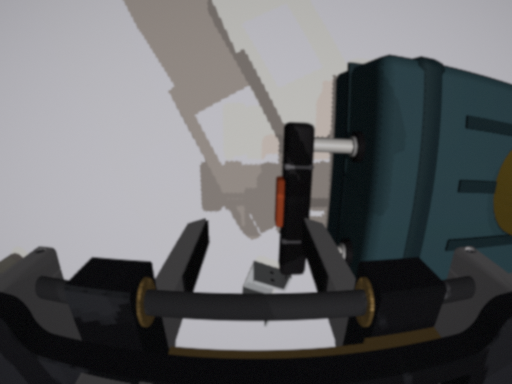

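```bash
python3 - <<'E'
from h import *
import cv2
np.set_printoptions(precision=4,suppress=True)
im=cv2.imread("pics/w2.png")
cv2.imwrite("pics/w2c.png",cv2.resize(im[110:290,250:370],None,fx=4,fy=4,interpolation=cv2.INTER_CUBIC)[:600])
g=cv2.cvtColor(im,cv2.COLOR_BGR2GRAY)
for r in (135,150,160,172,185,200,215): print(r,g[r,270:325:1].tolist())
E
```

```text
135 [179, 179, 180, 179, 166, 139, 114, 103, 101, 100, 100, 102, 97, 77, 43, 15, 9, 6, 9, 9, 11, 10, 12, 12, 11, 13, 15, 16, 20, 25, 28, 27, 28, 27, 27, 26, 26, 25, 26, 23, 22, 20, 28, 62, 114, 155, 168, 166, 168, 172, 172, 170, 168, 170, 175]
150 [178, 177, 177, 179, 178, 178, 176, 166, 143, 115, 101, 95, 82, 56, 24, 8, 4, 7, 11, 12, 8, 15, 13, 13, 12, 15, 13, 14, 12, 14, 11, 13, 12, 11, 14, 18, 20, 21, 25, 22, 21, 23, 37, 74, 109, 127, 132, 132, 132, 133, 132, 133, 134, 134, 134]
160 [187, 186, 186, 187, 188, 187, 184, 173, 150, 132, 121, 105, 78, 45, 19, 6, 11, 17, 18, 21, 21, 12, 12, 12, 14, 13, 12, 13, 11, 11, 10, 10, 12, 11, 13, 13, 11, 12, 11, 10, 14, 35, 80, 133, 169, 183, 185, 184, 184, 181, 176, 170, 164, 166, 173]
172 [124, 124, 124, 124, 124, 124, 124, 123, 125, 121, 116, 97, 68, 33, 14, 9, 14, 16, 17, 23, 26, 28, 26, 27, 26, 22, 19, 14, 13, 10, 14, 12, 11, 12, 10, 12, 12, 12, 10, 10, 19, 46, 82, 110, 121, 124, 124, 123, 124, 124, 124, 124, 125, 124, 124]
185 [124, 124, 123, 123, 115, 96, 71, 54, 57, 63, 64, 65, 63, 56, 41, 20, 11, 6, 10, 8, 11, 11, 12, 11, 11, 9, 8, 13, 14, 9, 11, 8, 8, 9, 13, 11, 10, 10, 11, 18, 38, 74, 104, 120, 124, 124, 125, 123, 124, 124, 124, 124, 123, 124, 123]
200 [124, 125, 124, 120, 109, 84, 64, 61, 68, 73, 74, 74, 68, 54, 34, 15, 12, 14, 14, 15, 17, 18, 15, 16, 18, 14, 15, 12, 13, 14, 15, 16, 17, 12, 13, 12, 14, 10, 13, 31, 61, 84, 95, 98, 98, 98, 97, 97, 98, 97, 97, 97, 97, 97, 99]
215 [124, 124, 123, 115, 96, 70, 60, 65, 72, 73, 73, 70, 59, 41, 23, 14, 11, 11, 9, 12, 14, 15, 10, 12, 12, 15, 11, 10, 10, 11, 13, 10, 9, 12, 13, 13, 12, 23, 57, 105, 145, 166, 172, 172, 172, 171, 174, 175, 175, 173, 171, 160, 142, 133, 127]
```

View pics/w2c.png

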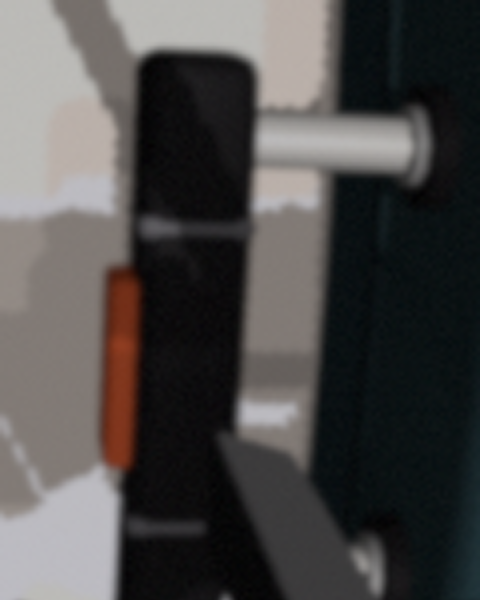

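```bash
python3 - <<'E'
from h import *
np.set_printoptions(precision=4,suppress=True)
s=robot.snapshot("wrist");o,R=tool()
print(o["tool_pos"],R[:,1],s["world_from_camera"])
r=lambda u,v:ray(s,(u,v),True)
L=[pl(r(283.5,150),.123),pl(r(282.6,172),.123)]
Rr=[pl(r(u,v),.123) for u,v in((313,150),(312.2,160),(311.6,172),(310.8,185),(310,200),(308.4,215))]
print("L",L,"R",Rr)
B=[pl(r(276.5,177),.118),pl(r(275,227.5),.118)];print("B",B, "mid",sum(B)/2,"len",np.linalg.norm(B[0]-B[1]))
d=np.polyfit([p[0] for p in Rr],[p[1] for p in Rr],1);print("angle R",np.degrees(np.arctan(d[0])))
e=B[1]-B[0];print("angle B",np.degrees(np.arctan2(e[1],e[0])))
# case end face edge line
C=[pl(r(250+333/4,110+200/4),.01),pl(r(250+318/4,110+400/4),.01)];e=C[1]-C[0];print("C ang",np.degrees(np.arctan2(e[1],e[0])))
t=[pl(r(250+u/4,110+v/4),.115) for u,v in((262,140),(405,146))];print(t);e=t[1]-t[0];print("tube ang",np.degrees(np.arctan2(e[1],e[0])))
n=R[:,1].copy();n[2]=0;n/=np.linalg.norm(n)
for k,P in(("L",L),("R",Rr),("B",B)): print(k,[round(float((p-o["tool_pos"])@n),4) for p in P])
zz=R[:,2];print("B along z",(sum(B)/2-o["tool_pos"])@zz)
E
```

```text
[0.5045 0.1415 0.2057] [ 0.3039  0.9527 -0.0003] [[ 0.3034  0.9191  0.2512  0.432 ]
 [ 0.9529 -0.293  -0.0788  0.166 ]
 [ 0.0012  0.2633 -0.9647  0.3846]
 [ 0.      0.      0.      1.    ]]
L [array([0.4719, 0.1802, 0.123 ]), array([0.4908, 0.1737, 0.123 ])] R [array([0.4797, 0.2057, 0.123 ]), array([0.4882, 0.2026, 0.123 ]), array([0.4987, 0.1991, 0.123 ]), array([0.5103, 0.1952, 0.123 ]), array([0.524 , 0.1908, 0.123 ]), array([0.5379, 0.1857, 0.123 ])]
B [array([0.4947, 0.1672, 0.118 ]), array([0.5423, 0.1516, 0.118 ])] mid [0.5185 0.1594 0.118 ] len 0.04999514102883992
angle R -18.790511797616087
angle B -18.130693638717844
C ang -18.240030626363385
[array([0.4773, 0.2105, 0.115 ]), array([0.4884, 0.2436, 0.115 ])]
tube ang 71.5366032615784
L [0.0269, 0.0265]
R [0.0536, 0.0532, 0.0531, 0.0529, 0.0529, 0.0522]
B [0.0215, 0.0211]
B along z 0.007859108008562255
```

```bash
python3 - <<'E'
from h import *
import cv2
np.set_printoptions(precision=4,suppress=True)
s=robot.snapshot("wrist");o,R=tool()
im=np.ascontiguousarray(s["image"][:,:,::-1]);cv2.imwrite("pics/w3.png",im)
print(o["tool_pos"],o["qvel"].round(3))
h=cv2.cvtColor(im,cv2.COLOR_BGR2HSV);g=cv2.cvtColor(im,cv2.COLOR_BGR2GRAY)
m=cv2.inRange(h,(2,150,60),(16,255,255))
c,_=cv2.findContours(m,cv2.RETR_EXTERNAL,cv2.CHAIN_APPROX_NONE)
k=max([k for k in c if 150<cv2.contourArea(k)<700],key=cv2.contourArea)
x,y,w,hh=cv2.boundingRect(k);print(x,y,w,hh)
r=lambda u,v:ray(s,(u,v),True)
n=R[:,1].copy();n[2]=0;n/=np.linalg.norm(n);zz=R[:,2]
f=lambda p:((p-o["tool_pos"])@n*1000,(p-o["tool_pos"])@zz*1000)
for v in (y,y+hh): print("button end",v,f(pl(r(x,v),.118)),f(pl(r(x,v),.122)))
Rr=[]
for v in (155,162,170,178,186,194):
    row=g[v].astype(int); u0=x+w+10
    u=u0
    while row[u]<55:u+=1
    l=u0
    while row[l]<45:l-=1
    Rr.append(pl(r(u,v),.123)); print(v,l+.5,u-.5,f(pl(r(l+.5,v),.123)),f(pl(r(u-.5,v),.123)))
d=np.polyfit([p[0] for p in Rr],[p[1] for p in Rr],1);print("angle R",np.degrees(np.arctan(d[0])),"hand",np.degrees(np.arctan2(R[1,1],R[0,1])))
E
```

```text
[0.5049 0.1405 0.2055] [-0.033  0.004 -0.    -0.002  0.    -0.001]
280 174 10 50
button end 174 (np.float64(24.031455299789947), np.float64(-19.521658197197457)) (np.float64(23.684239764245742), np.float64(-20.37003959248963))
button end 224 (np.float64(25.211613381170043), np.float64(29.663074251528897)) (np.float64(24.84668305899769), np.float64(28.076404440101594))
155 287.5 316.5 (np.float64(30.006162164527904), np.float64(-37.93152659629149)) (np.float64(56.38497098433012), np.float64(-38.27374406049419))
162 297.5 313.5 (np.float64(39.19193605409705), np.float64(-31.671116629437723)) (np.float64(53.86190270403503), np.float64(-31.836308199205256))
170 287.5 315.5 (np.float64(30.31060159111546), np.float64(-24.289815448607907)) (np.float64(56.03519144506554), np.float64(-24.4849055818766))
178 288.5 315.5 (np.float64(31.408737916083876), np.float64(-16.908879421226683)) (np.float64(56.38544393520927), np.float64(-17.028690909191187))
186 288.5 315.5 (np.float64(31.61710872297161), np.float64(-9.431877493870507)) (np.float64(56.76751812235404), np.float64(-9.479633110599115))
194 288.5 314.5 (np.float64(31.843368207902476), np.float64(-1.8509197117158904)) (np.float64(56.229689307189794), np.float64(-1.8258906909856678))
angle R -15.780363084715109 hand 72.20658044153359
```

View pics/w3.png

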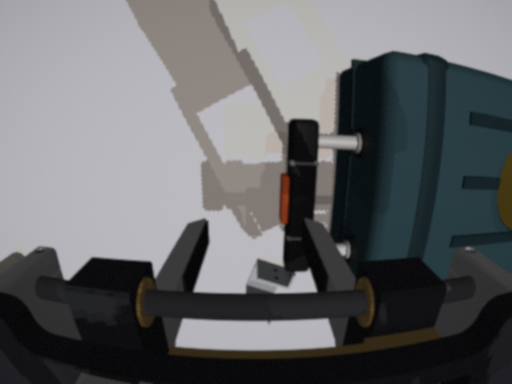

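The button spans (280–290,174–224). Its face sits 24.5 mm along tool y and the bar runs from 31 to 57 mm, which matches the given sizes (32 mm together). I'll centre at +40 mm, then go down.

send_rows(
  increments=[
    [0.3, 0, 0.02, 0.003, 0],
    [0.3, 0, 0.04, 0.005, 0],
    [0.3, 0, 0.04, 0.005, 0],
    [0.3, 0, 0.04, 0.005, 0],
    [0.3, 0, 0.04, 0.005, 0],
  ],
)

```text
time: 2.42
tool_pos: [0.522, 0.1755, 0.2052]
ee_rot: [-1.768, 1.57, -2.081]
wrist_force: [0.7, -0.6, -0.1]
width: 0.0615
```

```bash
python3 - <<'E'
from h import *
import cv2
o,R=tool();print(o["tool_pos"],o["wrist_force"],o["width"])
for n,b in(("scene",(220,90,360,230)),("side",(230,110,400,270))):
    s=robot.snapshot(n);im=s["image"][:,:,::-1][b[1]:b[3],b[0]:b[2]]
    cv2.imwrite(f"pics/{n}4.png",cv2.resize(im,None,fx=3.5,fy=3.5,interpolation=cv2.INTER_CUBIC))
s=robot.snapshot("wrist");cv2.imwrite("pics/w4.png",s["image"][:,:,::-1])
E
```

```text
[0.52203186 0.17553046 0.2052468 ] [ 0.65122936 -0.55189355 -0.10731742] 0.06150139623594695
```

View pics/w4.png

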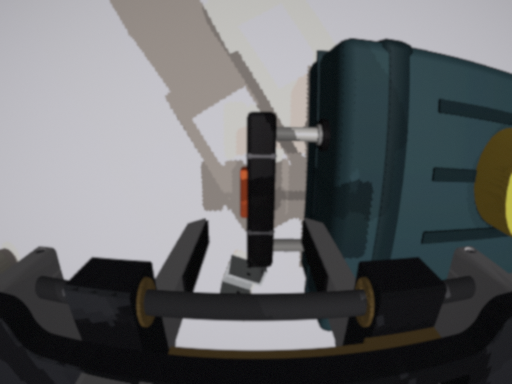

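View pics/scene4.png

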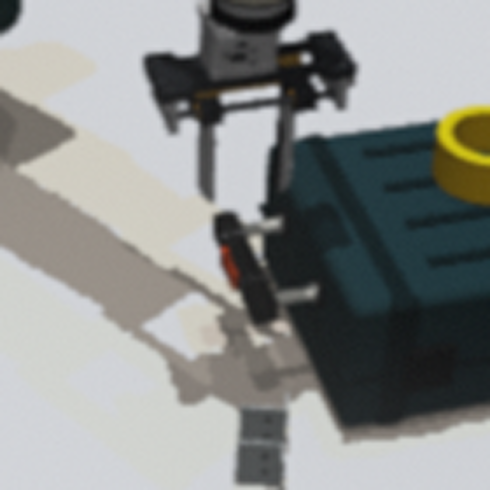

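```bash
python3 - <<'E'
from h import *
import cv2
s=robot.snapshot("wrist");o,R=tool()
im=np.ascontiguousarray(s["image"][:,:,::-1])
print(o["tool_pos"],o["qvel"].round(3))
h=cv2.cvtColor(im,cv2.COLOR_BGR2HSV)
m=cv2.inRange(h,(2,130,50),(16,255,255))
c,_=cv2.findContours(m,cv2.RETR_EXTERNAL,cv2.CHAIN_APPROX_NONE)
k=max([k for k in c if 150<cv2.contourArea(k)<700],key=cv2.contourArea)
x,y,w,hh=cv2.boundingRect(k);print(x,y,w,hh)
r=lambda u,v:ray(s,(u,v),True)
f=lambda p:(R.T@(p-o["tool_pos"])*1000).round(1)
for v in (y,y+hh-1): print("button end",f(pl(r(x,v),.118)),f(pl(r(x,v),.124)))
for n,u,v in(("bar far end L",249,113),("far end R",274,113),("near end L",247,266),("near R",272,266),("rail L mid",249,195),("R mid",274,195)):
    print(n,f(pl(r(u,v),.122)))
E
```

```text
[0.5218105  0.17612905 0.20566968] [ 0.007  0.002 -0.003  0.001  0.001  0.001]
240 168 8 49
button end [ 87.7 -13.6 -24.4] [ 81.7 -13.3 -25.5]
button end [ 87.7 -14.3  22.1] [ 81.7 -14.   19.9]
bar far end L [ 83.6  -5.1 -74.3]
far end R [ 83.6  16.8 -74.3]
near end L [83.7 -8.2 74.5]
near R [83.7 17.  74.6]
rail L mid [83.7 -5.5  0.1]
R mid [83.7 17.5  0.2]
```

Well centred: the bar ends are at ±74.5 mm along the bar, and the span across is −14 to +17 mm. Going down.

send_rows(
  increments=[
    [0.3, 0.025, 0.001, 0, 0],
    [0.3, 0.05, 0.001, 0, 0],
    [0.3, 0.075, 0.001, 0, 0],
    [0.3, 0.095, 0.001, 0, 0],
    [0.3, 0.109, 0.001, 0, 0],
  ],
)

```text
time: 3.03
tool_pos: [0.5208, 0.1773, 0.0941]
ee_rot: [-2.539, 1.568, -2.851]
wrist_force: [0.0, 0.2, 0.8]
width: 0.061
```

send_rows(
  increments=[
    [0.3, 0, 0, 0, 0],
    [0.3, 0, 0, 0, 0],
  ],
)

```text
time: 3.2
tool_pos: [0.5216, 0.1775, 0.096]
ee_rot: [-2.523, 1.569, -2.834]
wrist_force: [-0.3, -0.2, 0.6]
width: 0.0612
```

```bash
python3 - <<'E'
from h import *
import cv2
o,R=tool();print(o["tool_pos"],o["wrist_force"],o["width"],R[:,1])
out=[]
for n,b in(("scene",(220,110,350,230)),("side",(260,110,390,230))):
    s=robot.snapshot(n);im=s["image"][:,:,::-1][b[1]:b[3],b[0]:b[2]]
    out.append(cv2.resize(im,None,fx=3,fy=3,interpolation=cv2.INTER_CUBIC))
cv2.imwrite("pics/p5.png",np.hstack(out))
s=robot.snapshot("wrist");cv2.imwrite("pics/w5.png",s["image"][:,:,::-1])
E
```

```text
[0.52155356 0.17754743 0.09599141] [-0.31112689 -0.15069969  0.56222718] 0.06117452854516384 [ 0.30625747  0.9519482  -0.00099385]
```

View pics/w5.png

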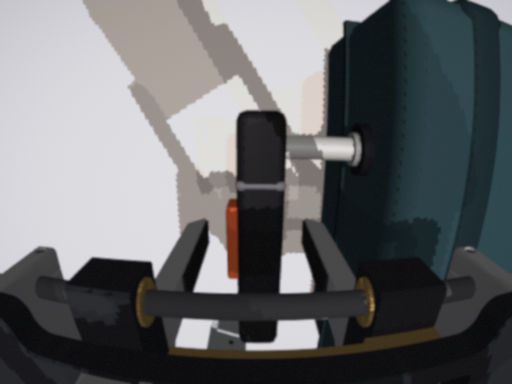

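View pics/p5.png

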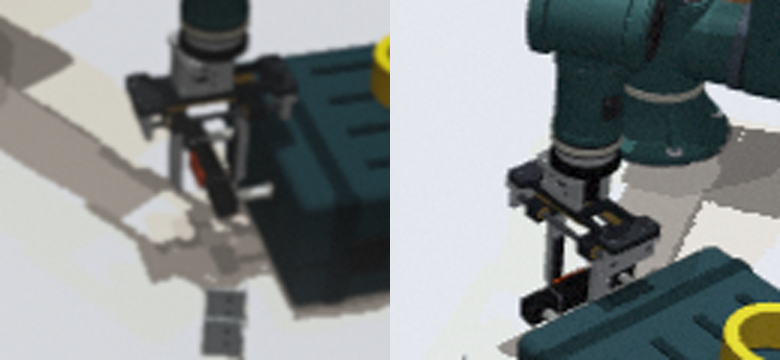

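Both fingers straddle the bar, with free gaps on both sides at (205,250) and (310,250) in the wrist image. Closing.

send_rows(
  increments=[
    [0, 0, 0, 0, 0],
    [-0.3, 0, 0, 0, 0],
    [-0.6, 0, 0, 0, 0],
    [-1, 0, 0, 0, 0],
    [-1, 0, 0, 0, 0],
  ],
)

```text
time: 3.77
tool_pos: [0.5222, 0.178, 0.0967]
ee_rot: [0.17, 1.57, -0.141]
wrist_force: [1.1, 2.8, 2.1]
width: 0.0314
```

send_rows(
  increments=[
    [-1, 0, 0, 0, 0],
    [-1, 0, 0, 0, 0],
    [-1, 0, 0, 0, 0],
    [-1, 0, 0, 0, 0],
  ],
)

```text
time: 4.1
tool_pos: [0.5224, 0.1784, 0.0967]
ee_rot: [1.047, 1.57, 0.737]
wrist_force: [0.1, 2.0, 2.0]
width: 0.0261
```

Width is 26 mm, so the button is fully in (27 mm expected). Holding briefly more, then drawing out gently.

send_rows(
  increments=[
    [-1, 0, 0, 0, 0],
    [-1, 0, -0.005, 0, 0],
    [-1, 0, -0.01, 0, 0],
    [-1, 0, -0.015, 0, 0],
    [-1, 0, -0.02, 0, 0],
  ],
)

```text
time: 4.52
tool_pos: [0.5158, 0.1587, 0.0967]
ee_rot: [1.556, 1.57, 1.245]
wrist_force: [0.4, 3.4, 1.6]
width: 0.0266
```

```bash
python3 - <<'E'
from h import *
import cv2
o,R=tool();print(o["tool_pos"],R.T@o["wrist_force"],o["width"],R[:,1])
out=[]
for n,b in(("scene",(220,110,350,230)),("side",(260,110,390,230))):
    s=robot.snapshot(n);im=s["image"][:,:,::-1][b[1]:b[3],b[0]:b[2]]
    out.append(cv2.resize(im,None,fx=3,fy=3,interpolation=cv2.INTER_CUBIC))
cv2.imwrite("pics/p6.png",np.hstack(out))
s=robot.snapshot("wrist");cv2.imwrite("pics/w6.png",s["image"][:,:,::-1])
E
```

```text
[0.51581473 0.15868541 0.09671452] [-1.55987661  3.32757919 -0.62897964] 0.026597417395174548 [3.05912411e-01 9.52059494e-01 5.62711416e-04]
```

View pics/w6.png

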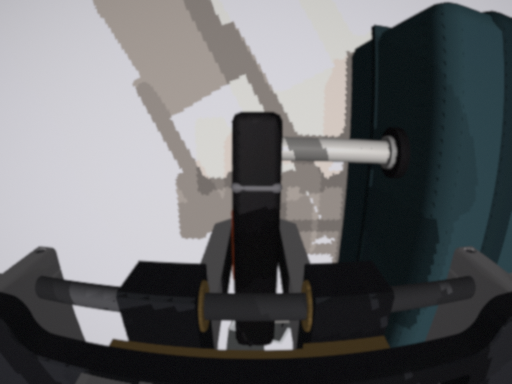

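View pics/p6.png

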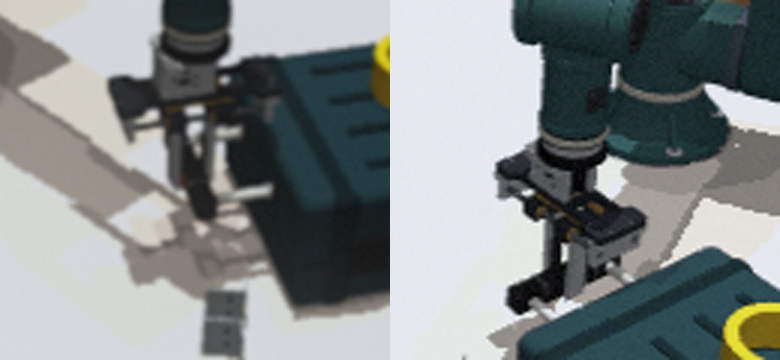

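The handle is sliding out at about 3 N: the tube is longer in view, at (285–400,150), and the case hasn't moved. It is past the latch, so I keep going.

send_rows(
  increments=[
    [-1, 0, -0.008, 0, 0],
    [-1, 0, -0.016, 0, 0],
    [-1, 0, -0.024, 0, 0],
    [-1, 0, -0.032, 0, 0],
    [-1, 0, -0.04, 0, 0],
  ],
)

```text
time: 5.08
tool_pos: [0.5032, 0.1206, 0.0967]
ee_rot: [2.467, 1.57, 2.156]
wrist_force: [-1.6, 5.6, 4.4]
width: 0.0264
```

send_rows(
  increments=[
    [-1, 0, -0.006, 0, 0],
    [-1, 0, -0.012, 0, 0],
    [-1, 0, -0.018, 0, 0],
    [-1, 0, -0.024, 0, 0],
    [-1, 0, -0.03, 0, 0],
  ],
)

```text
time: 5.5
tool_pos: [0.494, 0.093, 0.0966]
ee_rot: [2.068, 1.568, 1.757]
wrist_force: [-1.5, 8.4, 3.7]
width: 0.0264
```

send_rows(
  increments=[
    [-1, 0, -0.006, 0, 0],
    [-1, 0, -0.012, 0, 0],
    [-1, 0, -0.018, 0, 0],
    [-1, 0, -0.024, 0, 0],
    [-1, 0, -0.03, 0, 0],
  ],
)

```text
time: 5.92
tool_pos: [0.4846, 0.0647, 0.0966]
ee_rot: [2.177, 1.567, 1.866]
wrist_force: [-1.4, 7.7, 4.0]
width: 0.0266
```

send_rows(
  increments=[
    [-1, 0, -0.006, 0, 0],
    [-1, 0, -0.012, 0, 0],
    [-1, 0, -0.018, 0, 0],
    [-1, 0, -0.024, 0, 0],
    [-1, 0, -0.03, 0, 0],
  ],
)

```text
time: 6.33
tool_pos: [0.4752, 0.0365, 0.0966]
ee_rot: [2.277, 1.567, 1.967]
wrist_force: [-2.4, 9.2, 4.8]
width: 0.0264
```

About 150 mm out at 8–9 N. I'll feel for the second stop.

send_rows(
  increments=[
    [-1, 0, -0.003, 0, 0],
    [-1, 0, -0.006, 0, 0],
    [-1, 0, -0.008, 0, 0],
    [-1, 0, -0.008, 0, 0],
  ],
)

```text
time: 6.67
tool_pos: [0.4725, 0.0284, 0.0966]
ee_rot: [2.568, 1.567, 2.257]
wrist_force: [-2.5, 7.7, 5.1]
width: 0.0266
```

send_rows(
  increments=[
    [-1, 0, -0.001, 0, 0],
    [-1, 0, -0.002, 0, 0],
    [-1, 0, -0.002, 0, 0],
  ],
)

```text
time: 6.92
tool_pos: [0.4724, 0.0283, 0.0966]
ee_rot: [2.018, 1.564, 1.708]
wrist_force: [-0.6, 12.9, 3.4]
width: 0.0265
```

```bash
python3 - <<'E'
from h import *
import cv2
o,R=tool();print(o["tool_pos"],R.T@o["wrist_force"],o["width"],R[:,1],np.hypot(*(o["tool_pos"]-np.array([.5224,.1784,0]))[:2]))
out=[]
for n in("scene","side"):
    a=cv2.imread(f"pics/{n}0.png");b=robot.snapshot(n)["image"][:,:,::-1]
    cv2.imwrite(f"pics/{n}7.png",b)
    x=(270,360)[0]
    out.append(np.vstack([i[100:270,200:460] for i in (a,b)]))
cv2.imwrite("pics/p7.png",cv2.resize(np.hstack(out),None,fx=1.5,fy=1.5))
s=robot.snapshot("wrist");cv2.imwrite("pics/w7.png",s["image"][:,:,::-1])
E
```

```text
[0.47242278 0.0283113  0.09657425] [-3.33238879 12.14592814 -4.48293411] 0.026463739925942014 [0.30508242 0.95230881 0.00571396] 0.1581908383615963
```

View pics/p7.png

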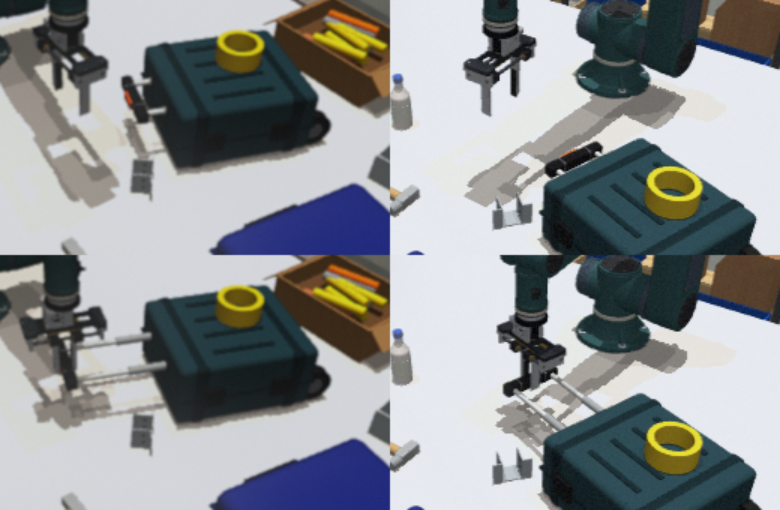

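View pics/w7.png

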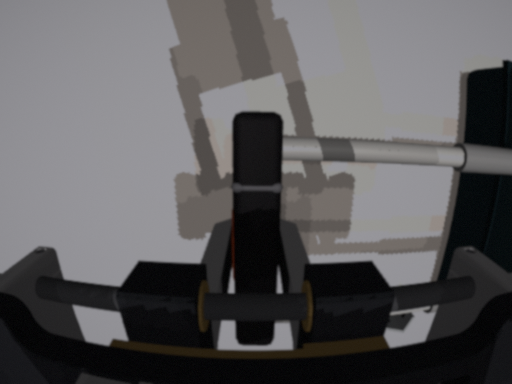

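The tip stopped at 158 mm while the command advanced 2 mm and the force rose to 12–13 N. That is the second stop. The thick tube section shows at (460,155), and the case and other things look unmoved. I'll hold and check.

send_rows(
  increments=[
    [-1, 0, 0, 0, 0],
    [-1, 0, 0, 0, 0],
    [-1, 0, 0, 0, 0],
    [-1, 0, 0, 0, 0],
    [-1, 0, 0, 0, 0],
  ],
)

```text
time: 7.48
tool_pos: [0.4725, 0.0283, 0.0966]
ee_rot: [2.028, 1.565, 1.718]
wrist_force: [-1.4, 12.7, 4.9]
width: 0.0264
```

send_rows(
  increments=[
    [-1, 0, 0, 0, 0],
    [-1, 0, 0, 0, 0],
    [-1, 0, 0, 0, 0],
    [-1, 0, 0, 0, 0],
    [-1, 0, 0, 0, 0],
  ],
)

```text
time: 7.9
tool_pos: [0.4724, 0.0283, 0.0966]
ee_rot: [2.031, 1.565, 1.721]
wrist_force: [-0.0, 12.1, 4.2]
width: 0.0267
```

```bash
python3 - <<'E'
from h import *
import cv2
o,R=tool();print(o["tool_pos"],R.T@o["wrist_force"],o["width"],o["qvel"].round(3))
for n in("scene","side"):
    a=cv2.imread(f"pics/{n}0.png");b=np.ascontiguousarray(robot.snapshot(n)["image"][:,:,::-1])
    for nm,lo,hi,mn in(("yellow",(22,150,80),(32,255,255),60),("blue",(105,150,60),(125,255,255),30)):
        for im in(a,b):
            m=cv2.inRange(cv2.cvtColor(im,cv2.COLOR_BGR2HSV),lo,hi);c,_=cv2.findContours(m,0,2)
            print(n,nm,sorted([tuple(int(v) for v in cv2.boundingRect(k)) for k in c if cv2.contourArea(k)>mn],key=lambda t:-t[2])[:6])
    # case region drift by phase correlation; and bracket/hammer
    for nm,(x0,y0,x1,y1) in (("case",(320,120,420,200) if n=="scene" else (320,220,450,310)),("bracket",(284,200,306,232) if n=="scene" else (264,226,300,256)),("rest",(90,210,265,320) if n=="scene" else (140,145,225,245))):
        g=[cv2.cvtColor(i[y0:y1,x0:x1],cv2.COLOR_BGR2GRAY).astype(np.float32) for i in(a,b)]
        print(n,nm,cv2.phaseCorrelate(*g))
E
```

```text
[0.47244271 0.02831495 0.09660228] [-4.10317598 11.51803369 -3.70360696] 0.02669944883250502 [-0.     0.001  0.    -0.    -0.002  0.   ]
scene yellow [(409, 115, 50, 28), (345, 121, 31, 27)]
scene yellow [(409, 115, 50, 28), (345, 121, 31, 27)]
scene blue [(350, 224, 134, 91), (50, 16, 56, 47), (156, 56, 41, 27)]
scene blue [(350, 224, 134, 91), (50, 16, 56, 47), (156, 56, 41, 27), (124, 98, 14, 8)]
scene case ((-0.0071549749536501395, -0.0031655745514456157), 0.9968495292663574)
scene bracket ((-0.2644617335696786, -0.16438419983995445), 0.8974123994509379)
scene rest ((0.0006885697597169838, -0.0018390413458320154), 0.8659030017146357)
side yellow [(370, 211, 38, 35), (492, 288, 20, 54)]
side yellow [(370, 211, 38, 35), (492, 288, 20, 54)]
side blue [(164, 268, 144, 116), (424, 47, 54, 45), (404, 125, 50, 19), (331, 77, 42, 27), (0, 57, 23, 35), (56, 39, 20, 32)]
side blue [(164, 268, 144, 116), (424, 47, 54, 45), (405, 125, 49, 19), (331, 77, 42, 27), (334, 0, 26, 10), (0, 57, 23, 35)]
side case ((0.48462344787220957, 0.0188090834503285), 1.0050345357259114)
side bracket ((-0.0668150100970557, -0.08689913900627388), 0.6583627259289777)
side rest ((0.004165129090409891, 0.005544502170465648), 0.9944882561365763)
```

All steady and unmoved. Handing in.

```bash
python3 - <<'E'
from bench import robot
print(robot.close_job()); o=robot.get_obs(); print(o["time"],o["tool_pos"],o["width"])
E
```

```text
the job is handed in; nothing more can be done
None
the job is handed in; nothing more can be done
```

The handle is drawn out to its second stop, and the gripper was still holding it there when I handed the job in, about 8 s into the run. I pinched the grip at its middle while the handle was home. The opening settled at about 26 mm against the expected 27 mm, so the button was fully in. I then drew the handle straight out past the first stop.

- **Second stop:** The hand travelled 158 mm of the nominal 160 mm. It then stayed put while I commanded 2 mm more and the pull rose from about 8 N to 12–13 N. I could not read the handle's joint values, so this is inferred from the hand's position and force. Closing may have drawn the handle out a millimetre or two before I took the zero.
- **Holding:** Over the next 10 rows (0.8 s) the hand stayed still and the opening held at about 26.5 mm.
- **Other goods:** The tape roll's outline in both views was identical to the start. Image shifts for the case, bracket and the area with the bottles, hammer and screwdriver were under 0.5 pixel. The side-view case figure was the largest at 0.48 pixel, where the scene view gave 0.01. The side-view bracket match was weak, but its shift was under 0.1 pixel.

No check failed, and `close_job` gave no verdict.

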